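Chuck the test pin and hold the inspection mirror on its mark

ROBOT

A 7-joint arm with a two-finger parallel gripper is mounted at the origin on the work surface. World frame = base frame: x ahead of the robot, y to its left, z up, the work surface at z = 0. Lengths are in mm, angles in rad, forces in N, time in s.
With the tool pointing down it reaches from about 400 to 875 mm from the base axis. Payload 6.5 kg.
Tool frame: the origin (TCP) lies midway between the tips of the shut fingers; the grasp point (between the pads) lies r.hold_point_z behind it (r.hold_point_z is the distance from the TCP to the grasp point, in mm); z points along the fingers, y is the line along which they close (so a half turn about z gives the same grasp; the last joint's range is limited). The gripper opens to 88 mm and grips with 3 to 60 N. Pads are 18 mm wide; open, the fingers measure 123 mm over their backs; the gripper's body (75 mm by 187 mm) begins 45 mm behind the grasp point.
Start: joints at [-1.377, 0.536, -0.004, 1.538, 0.003, 1.067, -0.071], TCP at [166.972, 628.18, 238.716] pointing down, gripper open.
Joint ranges: [-2.7, 2.7], [-0.37, 2.16], [-1.27, 1.26], [0.24, 2.4], [-1.31, 4.45], [0.19, 1.91], [-2.76, 2.76]. Speed limits (rad/s): [2.39, 2.39, 3.14, 3.14, 3.14, 3.14, 3.14].

INTERFACE

Orientations are given as a unit quaternion [x, y, z, w].
In Python, from rig import state, snapshot, r gives the robot as it stands. The module is installed in compiled form; this text tells all that it offers.
- The arm moves only by the shell command python3 -m creep 'ROWS'. ROWS is JSON, a list of rows, each a list of 3 entries, a list of its own where there are three numbers: the opening, from -1 (shut) to 1 (fully open), then the shift along the tool's x, y, z normalised to -1 to 1, where 1 is 50 cm, then the turn about the tool's z normalised to -1 to 1, where 1 is 120 degrees. A call has exactly 10 rows; each row is the pose to reach, as a shift and turn from the pose commanded when the call began, along the tool's axes at that moment; what a row does not reach only later rows make up. A row lasts 1/10 s, in which the tool goes at most 50 mm and 8.59 degrees, less where a joint would pass 70% of its speed; a pose out of reach is approached as far as the arm can. A call with a number of a shift or a turn outside -1 to 1 is refused whole. A call with a gripper value outside its range is refused whole. The fingers move at their own pace and stop on an object; the grip force is fixed at half the most. Time passes only in rows, so rows that repeat a pose let the fingers close, or fill a call up. It gives the time, the measured TCP pose, the force, the opening and the grip force at its end, in the units of the state.
- state(): the state, without advancing time (a new reading comes with each control period).
- snapshot(name): name is "scene" or "top"; returns a dict with "img" (420x560x3 uint8, red, green, blue), "fx", "fy", "cx", "cy" (pixels), "distortion" ([k1, k2, p1, p2, k3] as OpenCV has them; the pictures are not rectified), "extrinsics" (4x4, takes a point from camera to world coordinates). Camera axes: x right, y down, z forward; pixel columns grow to the right and rows downward; lengths in mm; the calibration is good to about 2 mm. A picture is of the moment at which its call begins. There is no depth.
- r.job_done(): hands the job in; it is judged then, once.
The state is a dict: "time_s": time; "q": joint angles; "qd": joint speeds; "joint_torque": joint torques, N m; "eef_pos": TCP position; "eef_rot": TCP orientation; "force": force on the tool from outside, world axes, zero at the start; "torque": the same for the moment, N m; "gripper_width": finger opening in mm; "grasp_force": force on a finger pad.
Only numpy, scipy, OpenCV 4.12 (cv2) and the standard library are available. Lean on these libraries where they do the work, as an engineer would, in place of code of your own. Each camera call takes 0.05 s, during which the arm holds its last target. There are 200 camera calls.

TASK

Turn the sleeve of the small bench chuck clockwise (seen from above) until its three jaws grip the loose white test pin firmly. Then take the blue tab of the sprung mirror and turn the mirror until the pin's orange band appears in the middle of the fixed camera's view by reflection (the red pointer under the mirror then points straight at the pin), and finish while still holding the mirror steady at that angle, because it springs back if let go. Leave the pin upright in the chuck and do not disturb the tub, jar and beaker on the bench.

Things in the scene. Friction and masses are not known exactly. Their poses are not given: they have to be found in the camera images.
- chuck: Small upright bench chuck, bolted to the bench: grey base 72 mm in diameter and 22 mm high, dark core with an 18 mm wide bore 34 mm deep. Origin on the chuck's axis at bench level, z up. Base, sleeve, jaws and pin share this vertical axis; total height with the pin 88 mm. It does not move.
- sleeve (a joint): Ribbed steel sleeve, 50 mm in diameter, 26 to 56 mm above the bench, turning about the chuck's axis; grip it across from above, the pin between the fingers. Angle in rad: 0 open, grows clockwise seen from above, starts at 0 to 0.3. Jaws meet the pin at about 1.2; push on to 1.4 or 1.5, where it gets stiff: it settles back to about 1.3 on release, firm. Friction 0.15 N m.
- jaw0: One of three brass jaws on top of the chuck, 120 degrees apart, 10 x 8 x 12 mm, 56 to 68 mm above the bench, driven together by the sleeve (3.33 mm inwards per rad). Origin on the chuck's axis when open, moving with the jaw; x axis points outwards to the jaw.
- jaw1: Second brass jaw, the same.
- jaw2: Third brass jaw, the same.
- pin: White ceramic test pin, 14 mm in diameter, 66 mm long, about 50 g, standing loose and upright in the chuck's bore with its foot 22 mm above the bench and its top 88 mm above the bench. Origin at the centre of its foot, z along it.
- band (a point): Centre of the orange marker band (12 mm high, all round the pin), on the pin's axis 57 mm above its foot, 79 mm above the bench. This is the mark to be shown to the camera.
- rig: Inspection rig bolted to the bench: grey round plate 116 mm in diameter, 10 mm high, and a rail along +x to a black camera on a post, 175 mm from the mirror's axis, 97 mm high, lens 80 mm above the bench, looking back along -x at the mirror. Origin on the mirror's vertical turning axis at bench level; x axis from mirror to camera, z up. It does not move.
- mirror: Upright mirror 60 x 60 x 6 mm, turning about the vertical axis through the rig's origin, up to 1.35 rad either way. Origin at its centre, 85 mm above the bench; x = normal of the face, z up. A spring (0.05 N m/rad) returns it to face the camera (x along the rig's x). To show the pin its normal must halve the angle between the directions to camera and pin, seen from above.
- mirror_grip (a point): Middle of the blue tab on top of the mirror by which it is held: 12 mm thick (along the mirror's x), 44 mm wide (along its y), from 115 to 149 mm above the bench. The point is on the turning axis, 135 mm above the bench; axes as the mirror's.
- pointer: Red needle 54 mm long, 14 mm above the bench over the round plate, geared to turn about the mirror's axis by twice the mirror's angle, so its x axis is the camera's line of sight after reflection. Origin on the axis. It moves only with the mirror. The view is narrow: the band is in view within 15 mm of the pointer's x line, seen from above.
- tub: White lidded tub, 72 mm in diameter, 75 mm high, loose, to be left alone. Origin under its centre.
- amber_jar: Amber jar with brass lid, 56 mm in diameter, 70 mm high, loose, to be left alone. Origin under its centre.
- beaker: Clear open beaker, 64 mm in diameter, 80 mm high, loose, to be left alone. Origin under its centre.

How it is judged (in metres and radians):
On the way, in this order (a step that is already met when the one before it is completed fails the run):
1. all three jaws grip the pin, which stands upright (contact force between each of jaw0, jaw1, jaw2 and pin above 3 N and angle between pin's own z axis and vertical below 0.08 rad), for 0.3 s.
2. the mirror, held by the fingers, shows the band to the camera (y of band in the frame of pointer between -0.015 and 0.015 m and x of band in the frame of pointer above 0.1 m and contact force between the fingers and mirror above 0.5 N), for 0.3 s.
At the end, for the whole second after the job is handed in: Each jaw presses on the pin (over 3 N), which is upright (0.08 rad), within 4 mm of the chuck's axis and not raised over 8 mm; the fingers hold the mirror still (over 0.5 N, under 0.1 rad/s) with the pointer's x line passing within 15 mm of the orange band, ahead of it (all of step 1 and all of step 2 and horizontal distance between pin and chuck below 0.004 m and z of pin in the frame of chuck below 0.03 m and angular speed of mirror below 0.1 rad/s); the arm keeps its last pose, push and grip.
It fails at once if the pin is pulled up or knocked over (angle between pin's own z axis and vertical above 0.4 rad or z of pin in the frame of chuck above 0.04 m).
It fails at once if the tub, jar or beaker is disturbed (distance of any of tub, amber_jar, beaker from where it was at the start of the episode above 0.02 m or angle between any of tub, amber_jar, beaker's own z axis and vertical above 0.3 rad).
It also fails if it takes over 51 s, if anything falls off the work surface, if the arm or the gripper's body presses on something with over 40 N, if the wrist force passes 120 N, or if a joint passes its speed limit or range.

## Working session

There is one attempt and no reset: what is moved stays moved. The work goes in short steps, Python scripts to look and compute and a shell command to move; the robot and the scene stay as the last step left them, time stands still between calls to the robot, and variables do not carry over. Pictures are saved under pics/ and viewed, at most 10 in all, crops included, and the job is handed in when it is done.

```bash
mkdir -p pics
python3 - <<'E'
from rig import state,snapshot,r
import cv2,numpy as np
s=state();print({k:np.round(s[k],3).tolist() for k in s});print(r.hold_point_z)
for n in("scene","top"):
    d=snapshot(n);cv2.imwrite(f"pics/{n}0.png",d["img"][:,:,::-1]);print(n,d["fx"],d["fy"],d["cx"],d["cy"],d["distortion"]);print(np.round(d["extrinsics"],4).tolist())
E
```

```text
{'time_s': 0.0, 'q': [-1.377, 0.537, -0.004, 1.539, 0.003, 1.067, -0.071], 'qd': [-0.001, 0.0, -0.001, -0.002, -0.001, -0.001, 0.0], 'joint_torque': [-0.002, -57.098, 0.99, -25.162, -0.056, 0.018, 0.0], 'eef_pos': [166.836, 627.587, 237.814], 'eef_rot': [0.129, 0.992, -0.001, -0.0], 'force': [0.244, 0.804, -0.223], 'torque': [-0.044, -0.024, 0.056], 'grasp_force': 0.0, 'gripper_width': 88.152}
18.700000000000003
scene 520.5949705074249 520.5949705074249 278.68792460978926 214.29725759585722 [-0.18135174  0.          0.          0.          0.        ]
[[0.8455, 0.3493, -0.4039, 1095.6458], [0.5339, -0.5359, 0.654, -803.1151], [0.012, -0.7686, -0.6396, 869.8518], [0.0, 0.0, 0.0, 1.0]]
top 534.0702867490083 534.0702867490083 284.08340380100447 214.61273843517262 [-0.13655398  0.          0.          0.          0.        ]
[[-0.0232, -0.9971, 0.0731, 490.0515], [-0.9997, 0.0237, 0.0066, -9.8504], [-0.0083, -0.073, -0.9973, 1513.409], [0.0, 0.0, 0.0, 1.0]]
```

View pics/top0.png

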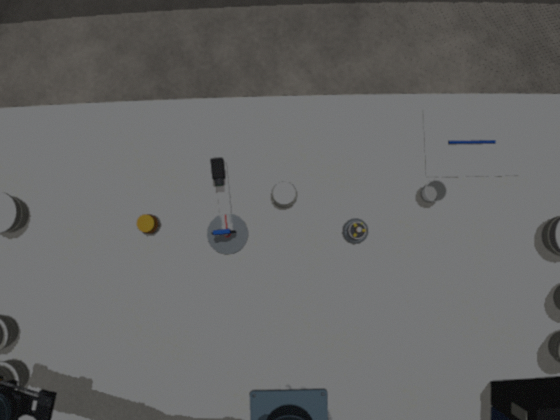

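View pics/scene0.png

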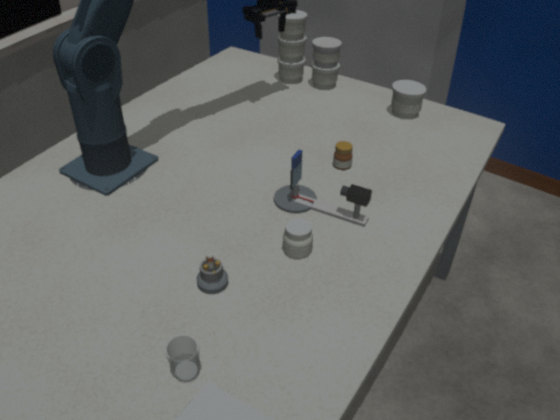

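The top view shows the chuck at (355,230), the rig plate at (228,234), its camera at (218,170), the tub at (284,194), the jar at (147,224) and the beaker at (429,192). In the scene view the chuck is at (211,275) and the mirror at (296,180).

```bash
cat > h.py <<'E'
import cv2,numpy as np
from rig import state,snapshot,r
def K(d): return np.array([[d["fx"],0,d["cx"]],[0,d["fy"],d["cy"]],[0,0,1.]])
def ray(d,uv):
    n=cv2.undistortPoints(np.array([[uv]],float),K(d),np.array(d["distortion"]).ravel())[0,0]
    E=np.array(d["extrinsics"]);return E[:3,3],E[:3,:3]@np.r_[n,1]
def onz(d,uv,z):
    o,v=ray(d,uv);return (o+v*(z-o[2])/v[2])[:2]
def proj(d,p):
    E=np.linalg.inv(np.array(d["extrinsics"]));return cv2.projectPoints(np.array(p,float).reshape(-1,1,3),cv2.Rodrigues(E[:3,:3])[0],E[:3,3],K(d),np.array(d["distortion"]).ravel())[0][:,0]
def crop(d,u,v,w,h,k):
    c=d["img"][v:v+h,u:u+w,::-1];return cv2.resize(np.clip(c*1.8,0,255).astype(np.uint8),None,fx=k,fy=k,interpolation=cv2.INTER_NEAREST)
E
python3 - <<'E'
from h import *
t=snapshot("top");s=snapshot("scene")
a=np.hstack([crop(t,335,210,40,40,7),crop(t,195,150,70,40,7)[:, :490]])
b=np.hstack([crop(s,190,245,45,50,6),crop(s,265,145,80,50,6)])
W=max(a.shape[1],b.shape[1]);pad=lambda x:np.pad(x,((0,0),(0,W-x.shape[1]),(0,0)))
cv2.imwrite("pics/c1.png",np.vstack([pad(a),pad(b)]))
# masks
for n,d in(("top",t),("scene",s)):
    hsv=cv2.cvtColor(d["img"],cv2.COLOR_RGB2HSV)
    for c,lo,hi in(("orange",(5,120,50),(22,255,255)),("blue",(105,150,50),(125,255,255)),("red",(0,120,50),(4,255,255)),("black",(0,0,0),(180,255,35))):
        m=cv2.inRange(hsv,lo,hi);N,_,st,ce=cv2.connectedComponentsWithStats(m)
        print(n,c,[(np.round(ce[i],1).tolist(),st[i].tolist()) for i in range(1,N) if st[i,4]>3 and 130<ce[i][0]<450 and 120<ce[i][1]<300])
E
```

```text
top orange [([146.3, 224.1], [137, 215, 21, 18, 167])]
top blue [([221.2, 231.6], [213, 230, 18, 5, 63])]
top red []
top black [([217.6, 168.6], [212, 159, 13, 21, 215]), ([232.5, 231.5], [231, 231, 4, 2, 8])]
scene orange [([343.6, 146.3], [337, 142, 14, 10, 108]), ([343.6, 156.4], [336, 153, 15, 7, 51]), ([209.5, 259.5], [208, 259, 4, 2, 8]), ([217.0, 262.7], [216, 262, 3, 3, 7]), ([205.1, 266.1], [204, 265, 3, 3, 8])]
scene blue [([296.7, 154.2], [294, 151, 7, 7, 17])]
scene red []
scene black []
```

View pics/c1.png

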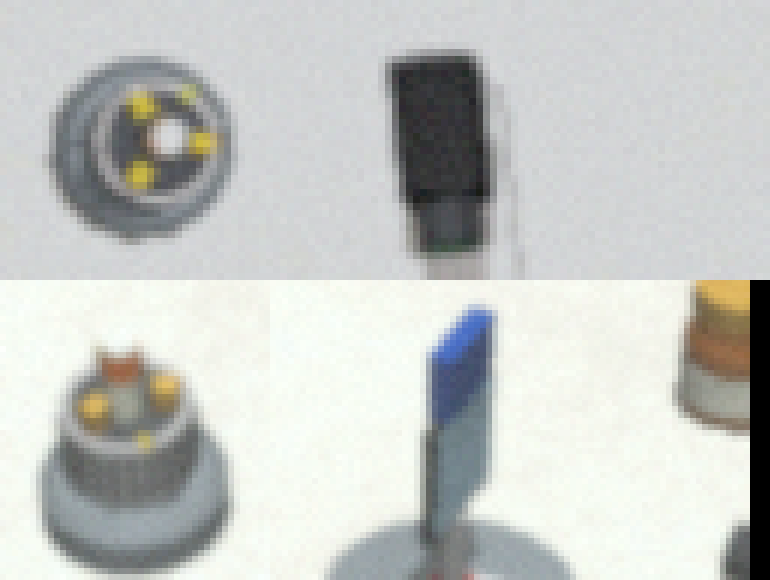

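The crop shows the pin top at about (359.1,229.1), the sleeve ring at (357.4,229.9) and the base at (354.9,230.6), all in the top view. The rig camera body is black, spanning 390–485 px in the crop.

Run:
```python
from h import *
t=snapshot("top");s=snapshot("scene")
print("chuck",onz(t,(359.1,229.1),88),onz(t,(357.4,229.9),56),onz(t,(354.9,230.6),11))
def blob(d,u,v,w,h,f):
    g=d["img"][v:v+h,u:u+w].astype(int);m=f(g).astype(np.uint8);N,l,st,ce=cv2.connectedComponentsWithStats(m)
    i=1+np.argmax(st[1:,4]);cs,_=cv2.findContours((l==i).astype(np.uint8),cv2.RETR_EXTERNAL,cv2.CHAIN_APPROX_NONE)
    return max(cs,key=len)[:,0]+[u,v],ce[i]+[u,v],st[i]
bg=np.median(t["img"][205:270,170:200].reshape(-1,3),0);print("bg",bg)
dark=lambda g:g.sum(2)<bg.sum()*.88
for n,b in(("plate",(200,208,55,52)),("chuck",(335,210,40,40))):
    c,_,_=blob(t,*b,dark);hull=cv2.convexHull(c);
    print(n,cv2.minEnclosingCircle(c),cv2.fitEllipse(c))
    (e,_,_)=cv2.fitEllipse(c);print(onz(t,e,5))
for n,b,z in(("tub",(265,175,40,38),75),):
    c,ce,st=blob(t,*b,lambda g:g.sum(2)>bg.sum()*1.15);print(n,ce,st,onz(t,ce,z))
print("jar",onz(t,(146.3,224.1),70),"beaker",onz(t,(429,192),80))
print("cam far/near px",onz(t,(217.6,169.5),95))
# camera black body principal axis
c,ce,_=blob(t,205,150,30,36,lambda g:g.sum(2)<120);print("cam",ce,onz(t,ce,90),cv2.minAreaRect(c))
# tab blue
hsv=cv2.cvtColor(t["img"],cv2.COLOR_RGB2HSV);m=cv2.inRange(hsv,(100,110,30),(130,255,255));m[:,:195]=0;m[:,262:]=0;m[:215]=0;m[255:]=0
p=np.argwhere(m)[:,::-1];print("tab",p.mean(0),p.min(0),p.max(0),onz(t,p.mean(0),149))
w=np.array([onz(t,q,149) for q in p]);print(w.mean(0),np.linalg.svd(w-w.mean(0))[2][0],len(p))
# pointer red
g=t["img"].astype(int);m=(g[...,0]>g[...,1]*1.25)&(g[...,0]>50);p=np.argwhere(m)[:,::-1];p=p[(abs(p-[228,225])<22).all(1)]
w=np.array([onz(t,q,14) for q in p]);print("ptr",p.tolist(),w.mean(0),np.linalg.svd(w-w.mean(0))[2][0])
print(np.round(t["extrinsics"],3).tolist()) 
cv2.imwrite("pics/c2.png",np.hstack([crop(t,195,150,70,110,5),crop(s,255,140,80,92,5)[:550-90] .repeat(1,0) if 0 else cv2.resize(crop(s,265,140,70,110,5),(350,550))]))
```

```text
chuck [ 550.96119079 -200.17499528] [ 550.25481041 -199.70932951] [ 550.3142754 -198.4355441]
bg [117. 118. 119.]
plate ((227.40243530273438, 233.756103515625), 21.001312255859375) ((227.4022979736328, 235.30633544921875), (36.94615173339844, 41.947269439697266), 83.38288116455078)
[545.76305562 161.92266548]
chuck ((354.5, 230.625), 13.707420349121094) ((354.61004638671875, 230.8584442138672), (25.550777435302734, 26.661815643310547), 62.845787048339844)
[ 549.84372349 -198.34208256]Traceback (most recent call last):
  File "<stdin>", line 15, in <module>
  File "<stdin>", line 6, in blob
    return _wrapfunc(a, 'argmax', axis=axis, out=out, **kwds)
    return bound(*args, **kwds)
ValueError: attempt to get argmax of an empty sequence
```

Run:
```python
from h import *
t=snapshot("top");s=snapshot("scene")
print("plate",onz(t,(227.4,233.76),8),"tub",onz(t,(284,194),40),"jar",onz(t,(146.3,224.1),70),"beaker",onz(t,(429,192),60))
print("cam",onz(t,(217.6,168.6),97))
hsv=cv2.cvtColor(t["img"],cv2.COLOR_RGB2HSV);m=cv2.inRange(hsv,(100,110,30),(130,255,255));m[:,:195]=0;m[:,262:]=0;m[:215]=0;m[255:]=0
p=np.argwhere(m)[:,::-1];w=np.array([onz(t,q,149) for q in p]);print("tab",p.mean(0),p.min(0),p.max(0),w.mean(0),np.linalg.svd(w-w.mean(0))[2][0],len(p))
g=t["img"].astype(int);m=(g[...,0]>g[...,1]*1.25)&(g[...,0]>50);p=np.argwhere(m)[:,::-1];p=p[(abs(p-[228,225])<22).all(1)]
w=np.array([onz(t,q,14) for q in p]);print("ptr",p.tolist(),w.mean(0),np.linalg.svd(w-w.mean(0))[2][0])
hs=cv2.cvtColor(s["img"],cv2.COLOR_RGB2HSV);m=cv2.inRange(hs,(100,100,30),(130,255,255));p=np.argwhere(m)[:,::-1];p=p[(abs(p-[296,158])<25).all(1)];print("scene tab",p.mean(0),p.min(0),p.max(0),len(p))
print("proj tab mid for plate centre",proj(s,[[*onz(t,(227.4,233.76),8),135]]))
cv2.imwrite("pics/c2.png",np.hstack([crop(t,195,150,70,110,5),crop(s,265,140,85,110,5)]))
```

```text
plate [550.02336332 161.51531408] tub [655.44636501  -1.21935564] jar [578.85244196 377.41091216] beaker [ 649.68411925 -401.5887083 ]
cam [722.13732302 175.25484231]
tab [221.01234568 231.71604938] [213 229] [230 234] [550.01537309 161.82385889] [-0.06170103  0.99809468] 81
ptr [[225, 215], [225, 216], [226, 216], [225, 217], [226, 217], [225, 218], [226, 218], [225, 219], [226, 219], [225, 220], [226, 220], [225, 221], [226, 221], [225, 222], [226, 222], [225, 223], [226, 223], [226, 224], [226, 225], [227, 225], [226, 226], [227, 226], [226, 227], [227, 227], [226, 228], [227, 228], [229, 234], [230, 234], [227, 235], [228, 235], [229, 235], [230, 235], [225, 236], [226, 236], [227, 236], [228, 236], [229, 236], [226, 237], [227, 237], [228, 237]] [570.18190518 163.05394732] [-0.9934278  -0.11446051]
scene tab [295.91803279 156.96721311] [292 150] [301 167] 61
proj tab mid for plate centre [[296.31817823 158.18978121]]
```

View pics/c2.png

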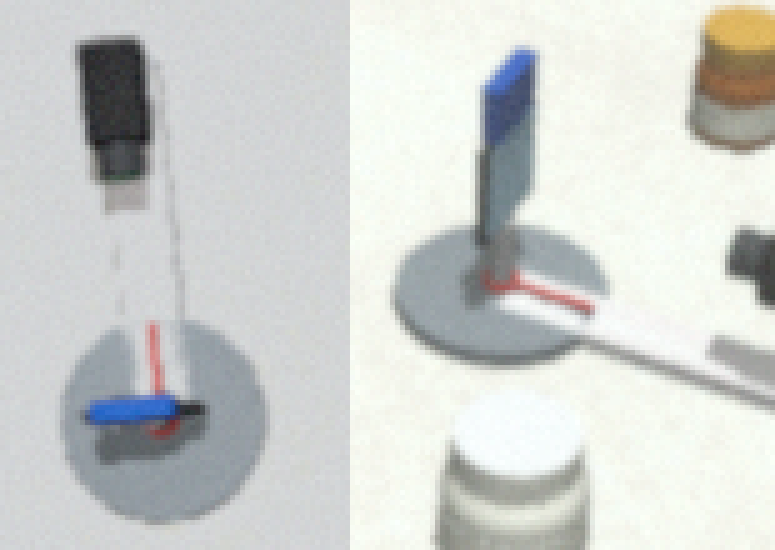

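The second view confirms the mirror axis at about (550,161.6), facing about 4.5° left of world x; the chuck is at (550.5,-199.5). Time to move: first to a clear waypoint while turning the tool.

```bash
python3 -m creep '[[1,[-0.82,-0.55,0],0.41],[1,[-0.82,-0.55,0],0.41],[1,[-0.82,-0.55,0],0.41],[1,[-0.82,-0.55,0],0.41],[1,[-0.82,-0.55,0],0.41],[1,[-0.82,-0.55,0],0.41],[1,[-0.82,-0.55,0],0.41],[1,[-0.82,-0.55,0],0.41],[1,[-0.82,-0.55,0],0.41],[1,[-0.82,-0.55,0],0.41]]'
cat >> h.py <<'E'
def to(x,y,z,yaw=None):
    s=state();q=s["eef_rot"]
    from scipy.spatial.transform import Rotation as R
    M=R.from_quat(q).as_matrix();d=np.array([x,y,z])-s["eef_pos"];cy=np.degrees(np.arctan2(M[1,1],M[0,1]))
    print("pos",np.round(s["eef_pos"],1),"yaw",round(cy,2),"tilt",np.round(M[:,2],3),"q",np.round(s["q"],2),"F",np.round(s["force"],1),"w",round(s["gripper_width"],1),"gf",round(s["grasp_force"],1),"t",round(s["time_s"],2))
    print("shift",np.round(M.T@d/500,4),"turn",None if yaw is None else round((cy-yaw)/120,4))
E
python3 -c "
from h import *
to(550.5,-199.5,140,26)"
```

```text
time_s: 1.4
eef_pos: [494.1, 254.8, 239.1]
eef_rot: [0.531, 0.847, 0.0, 0.0]
force: [0.1, 1.2, -0.4]
gripper_width: 88.1
grasp_force: 0.0
pos [494.1 254.8 239.1] yaw 25.85 tilt [ 0.001  0.    -1.   ] q [-0.81  0.38  0.32  1.81 -0.14  0.97  0.02] F [ 0.1  1.2 -0.4] w 88.1 gf 0.0 t 1.4
shift [-0.8668 -0.2949  0.1981] turn -0.0012
```

```bash
python3 -m creep '[[1,[-0.867,-0.295,0.1],0],[1,[-0.867,-0.295,0.1],0],[1,[-0.867,-0.295,0.1],0],[1,[-0.867,-0.295,0.1],0],[1,[-0.867,-0.295,0.1],0],[1,[-0.867,-0.295,0.1],0],[1,[-0.867,-0.295,0.1],0],[1,[-0.867,-0.295,0.1],0],[1,[-0.867,-0.295,0.1],0],[1,[-0.867,-0.295,0.1],0]]'
python3 -c "
from h import *
to(550.5,-199.5,30,26)"
```

```text
time_s: 2.4
eef_pos: [548.3, -204.5, 188.7]
eef_rot: [0.534, 0.846, -0.002, 0.001]
force: [-0.5, -0.9, 0.1]
gripper_width: 88.1
grasp_force: 0.0
pos [ 548.3 -204.5  188.7] yaw 25.47 tilt [ 0.    -0.004 -1.   ] q [-0.03  0.51  0.42  1.78 -0.25  0.9   0.94] F [-0.5 -0.9  0.1] w 88.1 gf 0.0 t 2.4
shift [0.0083 0.0088 0.3174] turn -0.0044
```

```bash
python3 -m creep '[[1,[0,0,0.18],0],[1,[0,0,0.18],0],[1,[0,0,0.18],0],[1,[0,0,0.18],0],[1,[0,0,0.18],0],[1,[0,0,0.18],0],[1,[0,0,0.18],0],[1,[0,0,0.18],0],[1,[0,0,0.18],0],[1,[0,0,0.18],0]]'
python3 -c "
from h import *
to(550.5,-199.5,30,26)"
```

```text
time_s: 3.4
eef_pos: [549.4, -197.3, 98.9]
eef_rot: [0.531, 0.848, 0.0, 0.0]
force: [-1.7, 0.4, 0.0]
gripper_width: 87.9
grasp_force: 0.0
pos [ 549.4 -197.3   98.9] yaw 25.92 tilt [ 0. -0. -1.] q [ 0.    0.64  0.36  1.83 -0.32  0.73  0.99] F [-1.7  0.4  0. ] w 87.9 gf 0.0 t 3.4
shift [-0.0049 -0.      0.1378] turn -0.0007
```

```bash
python3 -m creep '[[1,[-0.004,0,0.05],0],[1,[-0.004,0,0.1],0],[1,[-0.004,0,0.136],0],[1,[-0.004,0,0.136],0],[1,[-0.004,0,0.136],0],[1,[-0.004,0,0.136],0],[1,[-0.004,0,0.136],0],[1,[-0.004,0,0.136],0],[1,[-0.004,0,0.136],0],[1,[-0.004,0,0.136],0]]'
python3 -c "
from h import *
to(550.5,-199.5,30,26)
t=snapshot('top');s=snapshot('scene')
cv2.imwrite('pics/d1.png',np.hstack([crop(t,320,195,70,70,5),crop(s,175,210,75,90,5)[:350]]))"
```

```text
time_s: 4.4
eef_pos: [550.4, -199.0, 31.0]
eef_rot: [0.53, 0.848, 0.0, 0.0]
force: [-0.7, -0.3, 0.8]
gripper_width: 88.0
grasp_force: 0.0
pos [ 550.4 -199.    31. ] yaw 25.92 tilt [ 0. -0. -1.] q [ 0.04  0.74  0.31  1.84 -0.37  0.61  1.03] F [-0.7 -0.3  0.8] w 88.0 gf 0.0 t 4.4
shift [-0.0009 -0.0002  0.0019] turn -0.0007
```

View pics/d1.png

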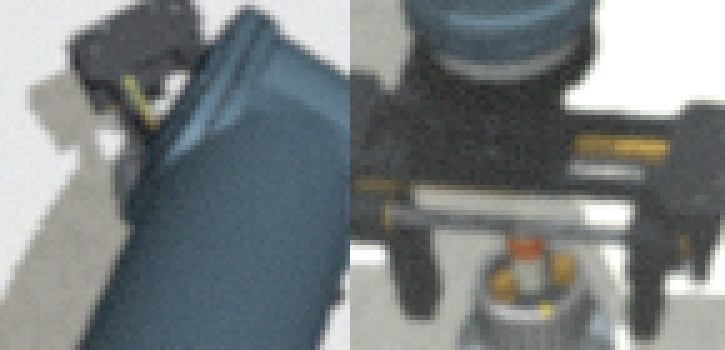

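The fingers straddle the sleeve, with the pin in between (scene crop at about (525,250)). Close on it.

```bash
python3 -m creep '[[-1,[0,0,0],0],[-1,[0,0,0],0],[-1,[0,0,0],0],[-1,[0,0,0],0],[-1,[0,0,0],0],[-1,[0,0,0],0],[-1,[0,0,0],0],[-1,[0,0,0],0],[-1,[0,0,0],0],[-1,[0,0,0],0]]'
```

```text
time_s: 5.5
eef_pos: [550.3, -199.0, 30.7]
eef_rot: [0.53, 0.848, 0.0, 0.0]
force: [1.1, -0.1, 0.3]
gripper_width: 49.8
grasp_force: 30.0
```

```bash
python3 -m creep '[[-1,[0,0,0],0.05],[-1,[0,0,0],0.1],[-1,[0,0,0],0.15],[-1,[0,0,0],0.2],[-1,[0,0,0],0.25],[-1,[0,0,0],0.3],[-1,[0,0,0],0.35],[-1,[0,0,0],0.4],[-1,[0,0,0],0.45],[-1,[0,0,0],0.45]]'
python3 -c "
from h import *
to(550.5,-199.5,30,-28);print(state()['torque'])"
```

```text
time_s: 6.5
eef_pos: [550.5, -199.1, 30.7]
eef_rot: [0.858, 0.514, -0.0, 0.0]
force: [1.2, -0.9, -0.8]
gripper_width: 49.7
grasp_force: 30.0
pos [ 550.5 -199.1   30.7] yaw -28.15 tilt [ 0.    -0.001 -1.   ] q [-0.12  0.8   0.54  1.85 -0.64  0.67  0.31] F [ 1.2 -0.9 -0.8] w 49.7 gf 30.0 t 6.5
shift [-0.0006  0.0004  0.0014] turn -0.0012
[-0.08050223 -0.04000426 -0.1474783 ]
```

```bash
python3 -m creep '[[-1,[0,0,0],0.02],[-1,[0,0,0],0.04],[-1,[0,0,0],0.06],[-1,[0,0,0],0.08],[-1,[0,0,0],0.1],[-1,[0,0,0],0.12],[-1,[0,0,0],0.14],[-1,[0,0,0],0.14],[-1,[0,0,0],0.14],[-1,[0,0,0],0.14]]'
python3 -c "
from h import *
to(550.5,-199.5,30,-28);print(state()['torque'])"
```

```text
time_s: 7.5
eef_pos: [550.5, -199.1, 30.8]
eef_rot: [0.923, 0.384, 0.0, 0.0]
force: [2.1, 0.0, -2.4]
gripper_width: 49.9
grasp_force: 30.0
pos [ 550.5 -199.1   30.8] yaw -44.8 tilt [ 0.001 -0.    -1.   ] q [-0.17  0.82  0.61  1.85 -0.71  0.7   0.08] F [ 2.1  0.  -2.4] w 49.9 gf 30.0 t 7.5
shift [-0.0005  0.0005  0.0015] turn -0.14
[-0.25756742 -0.23062241  0.00195221]
```

```bash
python3 -m creep '[[-1,[0,0,0],0.01],[-1,[0,0,0],0.02],[-1,[0,0,0],0.03],[-1,[0,0,0],0.04],[-1,[0,0,0],0.05],[-1,[0,0,0],0.06],[-1,[0,0,0],0.07],[-1,[0,0,0],0.07],[-1,[0,0,0],0.07],[-1,[0,0,0],0.07]]'
python3 -c "
from h import *
to(550.5,-199.5,30,-28);print(state()['torque'],state()['torque'],state()['joint_torque'])"
```

```text
time_s: 8.5
eef_pos: [550.5, -199.1, 30.8]
eef_rot: [0.949, 0.315, 0.0, 0.0]
force: [3.5, -1.7, -5.1]
gripper_width: 49.9
grasp_force: 30.0
pos [ 550.5 -199.1   30.8] yaw -53.29 tilt [ 0.001 -0.    -1.   ] q [-0.19  0.84  0.65  1.85 -0.75  0.72 -0.04] F [ 3.5 -1.7 -5.1] w 49.9 gf 30.0 t 8.5
shift [-0.0005  0.0006  0.0015] turn -0.2107
[-0.43331674 -0.66080147  0.33020986] [-0.43331674 -0.66080147  0.33020986] [-7.63849734e-03 -5.53080261e+01  1.38389271e+01 -1.17447281e+01
  1.58540304e-01  1.27907194e+00 -2.78571909e-01]
```

```bash
python3 -m creep '[[-1,[0,0,0],0.01],[-1,[0,0,0],0.02],[-1,[0,0,0],0.03],[-1,[0,0,0],0.04],[-1,[0,0,0],0.05],[-1,[0,0,0],0.06],[-1,[0,0,0],0.06],[-1,[0,0,0],0.06],[-1,[0,0,0],0.06],[-1,[0,0,0],0.06]]'
python3 -c "
from h import *
to(550.5,-199.5,30,-28);print(state()['torque'],state()['joint_torque'][6])"
```

```text
time_s: 9.5
eef_pos: [550.5, -199.2, 30.8]
eef_rot: [0.967, 0.255, 0.0, 0.0]
force: [5.1, -1.8, -5.2]
gripper_width: 49.4
grasp_force: 30.0
pos [ 550.5 -199.2   30.8] yaw -60.51 tilt [ 0. -0. -1.] q [-0.21  0.85  0.68  1.85 -0.78  0.73 -0.14] F [ 5.1 -1.8 -5.2] w 49.4 gf 30.0 t 9.5
shift [-0.0003  0.0006  0.0015] turn -0.2709
[-0.51556622 -0.75594617  0.6337737 ] -0.6208728812634945
```

```bash
python3 -m creep '[[-1,[0,0,0],0.01],[-1,[0,0,0],0.02],[-1,[0,0,0],0.03],[-1,[0,0,0],0.04],[-1,[0,0,0],0.05],[-1,[0,0,0],0.05],[-1,[0,0,0],0.05],[-1,[0,0,0],0.05],[-1,[0,0,0],0.05],[-1,[0,0,0],0.05]]'
python3 -c "
from h import *
to(550.5,-199.5,30,-28);print(state()['torque'],state()['joint_torque'][6])
t=snapshot('top');s=snapshot('scene')
cv2.imwrite('pics/d2.png',np.hstack([crop(t,320,195,70,70,5),crop(s,175,210,75,90,5)[:350]]))"
```

```text
time_s: 10.5
eef_pos: [550.5, -199.2, 30.9]
eef_rot: [0.979, 0.204, 0.0, 0.0]
force: [4.4, -2.2, -1.2]
gripper_width: 49.7
grasp_force: 30.0
pos [ 550.5 -199.2   30.9] yaw -66.48 tilt [ 0.001 -0.    -1.   ] q [-0.22  0.86  0.7   1.85 -0.81  0.74 -0.22] F [ 4.4 -2.2 -1.2] w 49.7 gf 30.0 t 10.5
shift [-0.0002  0.0006  0.0018] turn -0.3207
[-0.58569497 -0.83533929  0.89021243] -0.9081658534705639
```

View pics/d2.png

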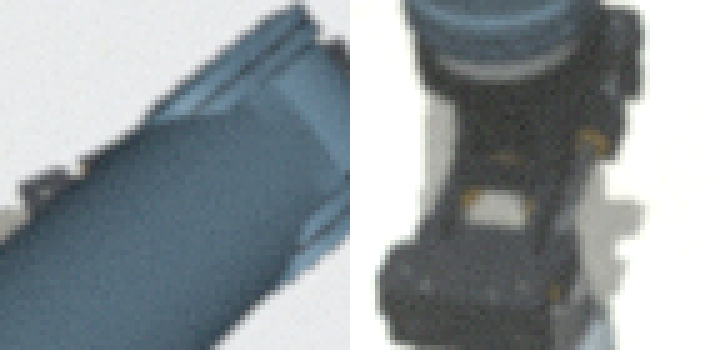

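The chuck itself is hidden by the hand in both views. The torque has climbed steadily to 0.9 N m without slipping, so the jaws are tight; open and lift.

```bash
python3 -m creep '[[1,[0,0,0],0],[1,[0,0,0],0],[1,[0,0,0],0],[1,[0,0,0],0],[1,[0,0,0],0],[1,[0,0,0],0],[1,[0,0,-0.05],0],[1,[0,0,-0.12],0],[1,[0,0,-0.2],0],[1,[0,0,-0.3],0]]'
python3 -c "
from h import *
to(550,161.6,210,4.5)"
```

```text
time_s: 11.6
eef_pos: [549.2, -198.5, 181.2]
eef_rot: [0.979, 0.204, -0.001, -0.001]
force: [0.7, 0.6, 0.7]
gripper_width: 88.0
grasp_force: 0.0
pos [ 549.2 -198.5  181.2] yaw -66.5 tilt [-0.003  0.001 -1.   ] q [-0.35  0.66  0.9   1.8  -0.61  0.99 -0.36] F [0.7 0.6 0.7] w 88.0 gf 0.0 t 11.6
shift [ 0.2886 -0.66   -0.0571] turn -0.5917
```

```bash
python3 -m creep '[[1,[0.289,-0.66,-0.058],-0.59],[1,[0.289,-0.66,-0.058],-0.59],[1,[0.289,-0.66,-0.058],-0.59],[1,[0.289,-0.66,-0.058],-0.59],[1,[0.289,-0.66,-0.058],-0.59],[1,[0.289,-0.66,-0.058],-0.59],[1,[0.289,-0.66,-0.058],-0.59],[1,[0.289,-0.66,-0.058],-0.59],[1,[0.289,-0.66,-0.058],-0.59],[1,[0.289,-0.66,-0.058],-0.59]]'
python3 -c "
from h import *
to(550,161.6,116,4.5)
t=snapshot('top');s=snapshot('scene')
cv2.imwrite('pics/d3.png',np.hstack([crop(t,335,210,40,40,9),crop(s,190,245,45,50,8)[:360]]))"
```

```text
time_s: 12.6
eef_pos: [550.9, 161.6, 209.8]
eef_rot: [0.68, 0.734, 0.0, -0.0]
force: [0.3, -0.3, -0.5]
gripper_width: 88.0
grasp_force: 0.0
pos [550.9 161.6 209.8] yaw 4.37 tilt [-0.  0. -1.] q [-0.83  0.5   0.63  1.8  -0.36  0.95  0.03] F [ 0.3 -0.3 -0.5] w 88.0 gf 0.0 t 12.6
shift [ 1.000e-04 -1.700e-03  1.875e-01] turn -0.0011
```

View pics/d3.png

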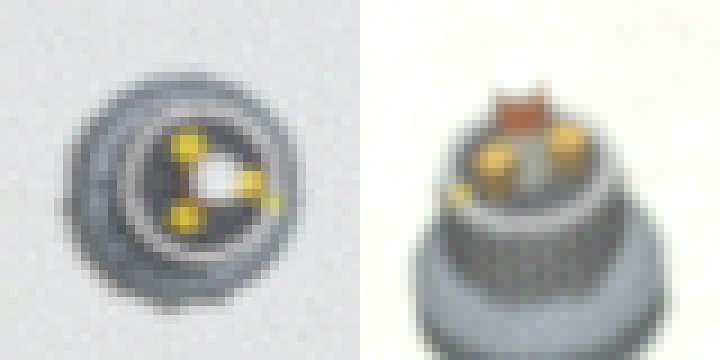

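The jaws now touch the pin and it stands upright. The yellow index mark has gone from +56° to about −15°, so roughly 71° of turn remains after release, which means a firm grip. Next, descend on the mirror tab.

```bash
python3 -m creep '[[1,[0,-0.0015,0.05],0],[1,[0,-0.0015,0.1],0],[1,[0,-0.0015,0.15],0],[1,[0,-0.0015,0.184],0],[1,[0,-0.0015,0.184],0],[1,[0,-0.0015,0.184],0],[1,[0,-0.0015,0.184],0],[1,[0,-0.0015,0.184],0],[1,[0,-0.0015,0.184],0],[1,[0,-0.0015,0.184],0]]'
python3 -m creep '[[-1,[0,0,0],0],[-1,[0,0,0],0],[-1,[0,0,0],0],[-1,[0,0,0],0],[-1,[0,0,0],0],[-1,[0,0,0],0],[-1,[0,0,0],0],[-1,[0,0,0],0],[-1,[0,0,0],0],[-1,[0,0,0],0]]'
python3 -c "
from h import *
to(550,161.6,117,-42.7);print(state()['torque'])
t=snapshot('top');g=t['img'].astype(int);m=(g[...,0]>g[...,1]*1.25)&(g[...,0]>50);p=np.argwhere(m)[:,::-1];p=p[(abs(p-[228,225])<22).all(1)]
for q in p[p[:,1]<222]: print(q,np.round(onz(t,q,14),1))
"
```

```text
time_s: 13.7
eef_pos: [550.6, 161.3, 118.2]
eef_rot: [0.68, 0.733, 0.0, 0.0]
force: [0.7, -0.4, 0.1]
gripper_width: 88.2
grasp_force: 0.0
time_s: 14.7
eef_pos: [551.1, 161.1, 117.8]
eef_rot: [0.68, 0.733, 0.001, 0.001]
force: [-0.4, -0.2, -4.4]
gripper_width: 11.6
grasp_force: 30.0
pos [551.1 161.1 117.8] yaw 4.31 tilt [ 0.002 -0.    -1.   ] q [-0.77  0.63  0.55  1.86 -0.45  0.78  0.1 ] F [-0.4 -0.2 -4.4] w 11.6 gf 30.0 t 14.7
shift [ 0.0012 -0.0021  0.0016] turn 0.3917
[0.08562779 0.08843009 0.06304533]
```

```bash
python3 -m creep '[[-1,[0,0,0],0.04],[-1,[0,0,0],0.08],[-1,[0,0,0],0.12],[-1,[0,0,0],0.16],[-1,[0,0,0],0.2],[-1,[0,0,0],0.24],[-1,[0,0,0],0.28],[-1,[0,0,0],0.32],[-1,[0,0,0],0.36],[-1,[0,0,0],0.392]]'
python3 -m creep '[[-1,[0,0,0],0],[-1,[0,0,0],0],[-1,[0,0,0],0],[-1,[0,0,0],0],[-1,[0,0,0],0],[-1,[0,0,0],0],[-1,[0,0,0],0],[-1,[0,0,0],0],[-1,[0,0,0],0],[-1,[0,0,0],0]]'
python3 -c "
from h import *
to(550,161.6,117,-42.7);print(state()['torque'])
t=snapshot('top');s=snapshot('scene')
cv2.imwrite('pics/d4.png',np.hstack([crop(t,195,200,70,70,5),crop(s,265,160,80,70,5)]))
for n,d in(('t',t),('s',s)):
  g=d['img'].astype(int);m=(g[...,0]>g[...,1]*1.3)&(g[...,0]>50);p=np.argwhere(m)[:,::-1];c=proj(d,[[550,135,14]])[0];p=p[(abs(p-c)<30).all(1)]
  w=np.array([onz(d,q,14) for q in p]);print(n,len(p))
  for q in w: print(np.round(q,1),end=' ')
  print()
"
```

```text
time_s: 15.75
eef_pos: [550.3, 161.3, 117.8]
eef_rot: [0.917, 0.4, -0.0, -0.0]
force: [0.8, 0.4, -0.7]
gripper_width: 11.5
grasp_force: 30.0
time_s: 16.75
eef_pos: [550.3, 161.3, 117.7]
eef_rot: [0.916, 0.401, -0.0, -0.0]
force: [-0.1, 1.2, 1.8]
gripper_width: 11.7
grasp_force: 30.0
pos [550.3 161.3 117.7] yaw -42.71 tilt [-0.  0. -1.] q [-0.9   0.7   0.76  1.87 -0.64  0.84 -0.56] F [-0.1  1.2  1.8] w 11.7 gf 30.0 t 16.75
shift [ 0.0001 -0.0008  0.0015] turn -0.0001
[0.43444766 0.35510694 0.04307307]
t 30
[554.2 136.5] [554.1 133.6] [554. 128.] [553.9 125.2] [553.9 122.4] [553.8 119.5] [553.7 116.7] [553.7 113.9] [553.6 111.1] [551.4 139.3] [551.4 136.5] [551.3 133.7] [551.2 130.9] [551.2 128.1] [551.1 125.2] [551.1 122.4] [551.  119.6] [550.9 116.8] [550.9 114. ] [550.8 111.1] [548.6 139.4] [548.6 136.6] [548.5 133.7] [548.4 130.9] [548.4 128.1] [548.3 125.3] [548.2 122.5] [548.2 119.6] [548.1 116.8] [548. 114.] 
s 40
[541.8 160.3] [555.4 169.2] [544.1 156.6] [546.4 158. ] [555.4 163.9] [557.6 165.4] [544.1 151.4] [546.4 152.8] [548.6 154.3] [550.9 155.8] [553.1 157.2] [555.4 158.7] [557.6 160.2] [546.4 147.6] [548.6 149.1] [550.9 150.6] [553.1 152. ] [546.4 142.5] [548.6 143.9] [550.9 145.4] [546.4 137.3] [548.6 138.8] [550.9 140.2] [546.4 132.2] [548.6 133.7] [550.9 135.1] [546.4 127.1] [548.7 128.6] [550.9 130. ] [546.5 122. ] [548.7 123.5] [550.9 124.9] [546.5 117. ] [548.7 118.4] [550.9 119.9] [553.1 121.3] [548.7 113.4] [550.9 114.9] [553.1 116.3] [550.9 109.9]
```

View pics/d4.png

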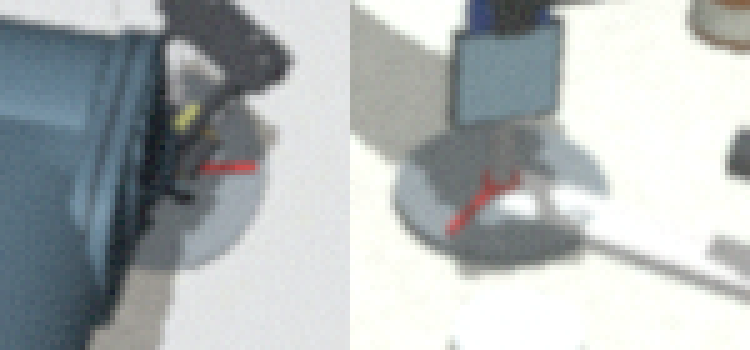

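The red pointer now points along world −y (top crop (205–255,167); scene crop from (490,180) to (450,232)), towards the chuck. I'll fit its direction at sub-pixel level.

```bash
python3 -c "
from h import *
for n in('top','scene')*3:
  d=snapshot(n);g=d['img'].astype(float);w=np.clip(g[...,0]-(g[...,1]+g[...,2])/2-8,0,None)
  c=proj(d,[[550,130,14]])[0].astype(int);X=[];Y=[];W=[]
  for v in range(c[1]-25,c[1]+25):
    for u in range(c[0]-25,c[0]+25):
      if w[v,u]>0:
        q=onz(d,(u,v),14)
        if abs(q[0]-550)<9 and 100<q[1]<(141 if n=='top' else 148): X.append(q[0]);Y.append(q[1]);W.append(w[v,u])
  X,Y,W=map(np.array,(X,Y,W));f=np.polyfit(Y,X,1,w=np.sqrt(W))
  print(n,len(X),'slope deg',np.degrees(np.arctan(f[0])).round(2),'x at y=161.6,130,-199.5',np.round(np.polyval(f,[161.6,130,-199.5]),1),'anchored tip',np.round(np.average(X,weights=W),2),np.round(np.average(Y,weights=W),1))
"
```

```text
top 35 slope deg -0.31 x at y=161.6,130,-199.5 [551.  551.2 552.9] anchored tip 551.2 123.1
scene 37 slope deg -0.82 x at y=161.6,130,-199.5 [548.5 548.9 553.7] anchored tip 548.96 129.1
top 35 slope deg -0.33 x at y=161.6,130,-199.5 [551.  551.2 553. ] anchored tip 551.19 123.0
scene 37 slope deg -1.11 x at y=161.6,130,-199.5 [548.3 549.  555.3] anchored tip 548.97 129.0
top 34 slope deg -0.06 x at y=161.6,130,-199.5 [551.1 551.2 551.5] anchored tip 551.18 123.0
scene 36 slope deg -1.0 x at y=161.6,130,-199.5 [548.4 549.  554.7] anchored tip 548.98 128.9
```

Both views put the pointer line within about 5 mm of the pin axis (limit 15 mm). The mirror is held and still, so I'm handing in.

```bash
python3 -c "
from rig import r,state
print(r.job_done())"
```

```text
the job is handed in; nothing more can be done
None
```

I turned the sleeve until the chuck gripped the pin, which stood upright when last pictured, and handed in the job with the arm holding the mirror still; the pointer line passes within about 5 mm of the pin (limit 15 mm), but the judge returned no verdict.

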